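# Open the cabinet's active door, then draw the passive door's bolt

### The job

The little glass-fronted cabinet must be emptied for the move, and its passive door is still bolted. First swing its active door (the one whose edge overlaps the other door) wide open by its bar handle; only then press the thumb-plate, which this uncovers on the edge of the passive door, fully down so that the flush bolt is drawn. Leave the active door standing wide open and let go of everything.

Things in the scene. Friction and masses are not known exactly. Their poses are not given: they have to be found in the camera images.
- active_door (a joint): Active door's angle (rad): 0 shut, 1.75 stop; starts up to 0.1 ajar. Dark wood cabinet, 330 x 150 x 240 mm high, doors facing the robot. Seen from the robot the active door is the left one, hinged upright at its left side; it swings towards the robot (clockwise from above) and stays put (0.05 N m friction). 177 wide, it overlaps the bolted right (passive) door, which has a like handle.
- active_handle (a point): Grip point on the axis of the active door's handle: upright steel bar, 11 mm thick, 100 long, 35 in front of the panel, near its free edge. Point: 17 below the bar's top, 35 below the doors' tops. Turns with the door: z up, x from bar to panel (into the cabinet when shut), y along the panel to the hinge. Hinge axis at x +73, y +130 in this frame. The passive door's bar is 90 away towards -y.
- flush_bolt (a joint): How far (m) the passive door's bolt is pressed down: 0 shot up into the steel keeper loop on the cabinet's top, 0.018 fully drawn (stop); the passive door is free from 0.012. 3 N friction, no spring, stays where left. The loop stands 17 mm above the doors' tops, its near side 28 mm from thumb_plate towards -y.
- thumb_plate (a point): Point to press on top of the bolt's steel thumb-plate, which juts from the passive door's edge, 25 mm below the doors' tops, behind the active door (covered until that is open, then clear from above). Moves with the bolt. Frame: z up, x into the cabinet, y left. Level plate, 6 thick: x -12 to +12, y -28 to +22 of the point; door edge at y -30; cabinet's top board begins at x +26.

How it is judged (in metres and radians):
On the way, in this order (a step that is already met when the one before it is completed fails the run):
1. the active door is swung wide open while the bolt is still shot (value of joint active_door above 0.9 rad and value of joint flush_bolt below 0.005 m), for 0.2 s.
2. the flush bolt is pressed down, drawn from its keeper (value of joint flush_bolt above 0.012 m), for 0.2 s.
At the end, for the whole second after the job is handed in: The active door stands still, open by more than 0.9 rad (about 52 degrees), and the bolt is drawn by more than 12 of its 18 mm (value of joint active_door above 0.9 rad and value of joint flush_bolt above 0.012 m and velocity of joint active_door between -0.05 and 0.05 rad/s); the robot touches nothing.
It also fails if it takes over 45 s, if anything falls off the work surface, if the arm or the gripper's body presses on something with over 40 N, if the wrist force passes 120 N, or if a joint passes its speed limit or range.

### The arm

A 6-joint arm with a two-finger parallel gripper is mounted at the origin on the work surface. World frame = base frame: x ahead of the robot, y to its left, z up, the work surface at z = 0. Lengths are in mm, angles in rad, forces in N, time in s.
With the tool pointing down it reaches from about 350 to 875 mm from the base axis. Payload 4.2 kg.
Tool frame: the origin (TCP) lies on the mounting face of the last link; the fingertips stand 173 mm ahead of it and the grasp point (between the pads) lies 155 mm ahead of it; z points along the fingers, y is the line along which they close (so a half turn about z gives the same grasp; the last joint's range is limited). The gripper opens to 85 mm and grips with 20 to 120 N. Pads are 22 mm wide; open, the fingers measure 114 mm over their backs; the gripper's body (76 mm by 85 mm) begins 54 mm behind the grasp point. The pads swing forward as they close: fully open they stand 13 mm farther back than shut.
Start: joints at [1.452, 0.385, 0.008, 0, -1.194, -0.259], TCP at [230.515, 580.916, 404.712] pointing down, gripper open.
Joint ranges: [-3.14, 3.14], [-1.21, 2.06], [-1.07, 1.41], [-3.16, 2.05], [-2.99, -0.16], [-3.1, 3.1]. Speed limits (rad/s): [2.79, 2.79, 3.14, 3.14, 3.14, 3.14].

### API

Orientations are given as a unit quaternion [x, y, z, w].
In Python, from workcell import bot gives the robot as it stands.
- The arm moves only by the tool step_arm, never from a script. Its argument "series" is a list of rows, each a list of 7 numbers: the shift along the tool's x, y, z in units of 0.025 m (1.0 is 0.025 m), then the turn, a rotation vector about the tool's x, y, z in units of 5 degrees (1.0 is 5 degrees), then the opening, from 0 (shut) to 1 (fully open). In form: [[tx, ty, tz, rx, ry, rz, hand], ...]. A call has exactly 5 rows; each row shifts and turns the commanded pose from where the row before left it, along the tool's axes as they then stand; what a row does not reach is not made up. A row lasts 1/12 s, in which the tool goes at most 41.7 mm and 7.16 degrees, less where a joint would pass 70% of its speed; a pose out of reach is approached as far as the arm can. A call with a number of a shift or a turn outside -1 to 1 is refused whole. A call with a gripper value outside its range is refused whole. The fingers move at their own pace and stop on an object; the grip force is fixed at half the most. Time passes only in rows, so rows that do not move let the fingers close, or fill a call up. It gives the time, the measured TCP pose, the force, the opening and the grip force at its end, in the units of the state.
- bot.state(): the state, without advancing time (a new reading comes with each control period).
- bot.read_camera(name): name is "side" or "top"; returns the picture (400x640x3 uint8, blue, green, red); there is no depth.
- bot.camera_info(name): a dict with "intrinsics" (3x3 intrinsics, pixels), "R" (3x3) and "t" (3): a world point X has camera coordinates R X + t. Camera axes: x right, y down, z forward; pixel columns grow to the right and rows downward; lengths in mm; the calibration is good to about 2 mm. A picture is of the moment at which its call begins. camera_info takes no time and is no camera call.
- bot.sign_off(): hands the job in; it is judged then, once.
The state is a dict: "time_s": time; "joint_positions": joint angles; "qd": joint speeds; "effort": joint torques, N m; "ee_pos": TCP position; "tool_rot": TCP orientation; "force": force on the tool from outside, world axes, zero at the start; "ft_torque": the same for the moment, N m; "opening": finger opening in mm; "grasp_force": force on a finger pad.
Only numpy, scipy, OpenCV 4.12 (cv2) and the standard library are available. Lean on these libraries where they do the work, as an engineer would, in place of code of your own. Each camera call takes 0.05 s, during which the arm holds its last target. There are 200 camera calls.

## Working session

There is one attempt and no reset: what is moved stays moved. The work goes in short steps, Python scripts to look and compute and a tool call to move; the robot and the scene stay as the last step left them, time stands still between calls to the robot, and variables do not carry over. Pictures are saved under pics/ and viewed, at most 10 in all, crops included, and the job is handed in when it is done.

Besides the shell and the picture viewer there is one more tool, called after "Request:" as name(argument=value, ...), one argument or row to a line, values as JSON. step_arm: Moves the arm, as the interface text tells. Its arguments: {"type":"object","properties":{"series":{"type":"array","items":{"type":"array","items":{"type":"number","minimum":-1,"maximum":1}}}},"required":["series"]}

```bash
mkdir -p pics; ls
python3 - <<'E'
from workcell import bot
import cv2
s=bot.state();print(s)
for n in("side","top"):
    cv2.imwrite(f"pics/{n}0.png",bot.read_camera(n));i=bot.camera_info(n);print(i)
E
```

```text
pics
{'time_s': 0.0, 'joint_positions': array([ 1.45163634e+00,  3.85566076e-01,  6.64368936e-03, -5.00640118e-04,
       -1.19401718e+00, -2.58594321e-01]), 'qd': array([-0.0012598 , -0.00010866, -0.00087179,  0.00140913, -0.00187465,
       -0.00356693]), 'effort': array([ 2.00638839e-03, -3.92291522e+01,  1.88404280e+01,  4.18596804e+00,
       -4.49829284e-03, -6.56410286e-07]), 'ee_pos': array([230.4156883 , 580.75966543, 403.62217701]), 'tool_rot': array([ 9.82197742e-01, -1.87846729e-01, -1.57447276e-04,  1.08522597e-03]), 'force': array([ 0.44866308, -0.25912506, -0.35405926]), 'ft_torque': array([-0.01212084, -0.00833601, -0.00082535]), 'grasp_force': 0.0, 'opening': 85.51721431773245}
{'intrinsics': array([[411.95767794,   0.        , 323.86239689],
       [  0.        , 411.95767794, 194.71345397],
       [  0.        ,   0.        ,   1.        ]]), 'R': array([[ 9.24509748e-01, -3.81158136e-01, -4.48010168e-04],
       [-2.56440818e-01, -6.21133947e-01, -7.40561089e-01],
       [ 2.81992610e-01,  6.84770834e-01, -6.71988893e-01]]), 't': array([-563.94790507,  298.59666152,  738.5485198 ])}
{'intrinsics': array([[400.219367  ,   0.        , 317.63606825],
       [  0.        , 400.219367  , 193.65526744],
       [  0.        ,   0.        ,   1.        ]]), 'R': array([[ 2.26206823e-02, -9.99743677e-01,  9.40307323e-04],
       [-9.94976094e-01, -2.26045380e-02, -9.75274717e-02],
       [ 9.75237284e-02,  1.27055465e-03, -9.95232389e-01]]), 't': array([  6.82701148, 661.02460761, 786.48737254])}
```

View pics/side0.png

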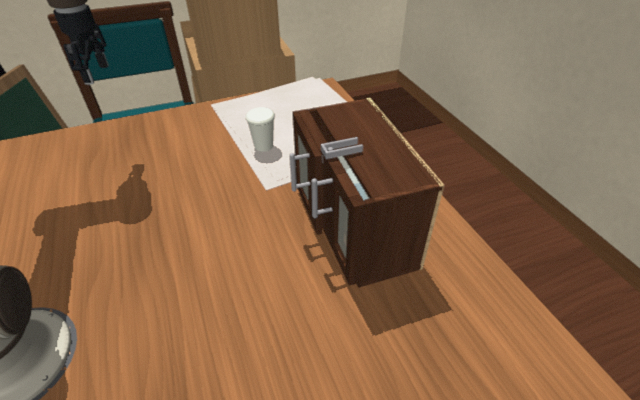

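View pics/top0.png

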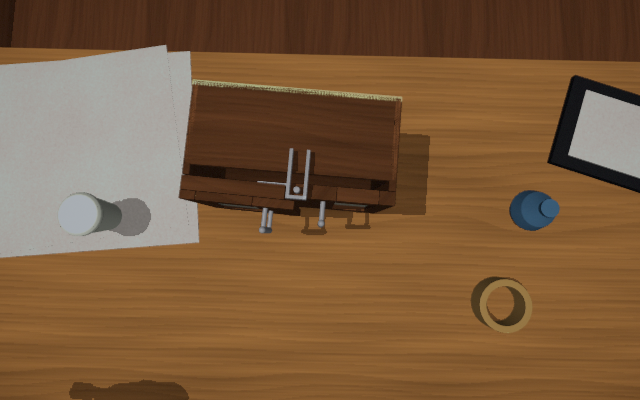

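The side view shows the cabinet around (365,190), with handles at (294,170) and (315,198). In the top view it spans about (180–402, 80–210), with the bars at (264,220) and (322,213) and the keeper loop at (298,175). I'll enlarge both.

Run:
```python
import cv2
a=cv2.imread("pics/side0.png")[90:230,270:450];cv2.imwrite("pics/side0c.png",cv2.resize(a,None,fx=4.3,fy=4.2857,interpolation=2)[:600,:800])
a=cv2.imread("pics/top0.png")[135:245,170:410];cv2.imwrite("pics/top0c.png",cv2.resize(a,(792,363),interpolation=2))
```

```text
(no output)
```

View pics/side0c.png

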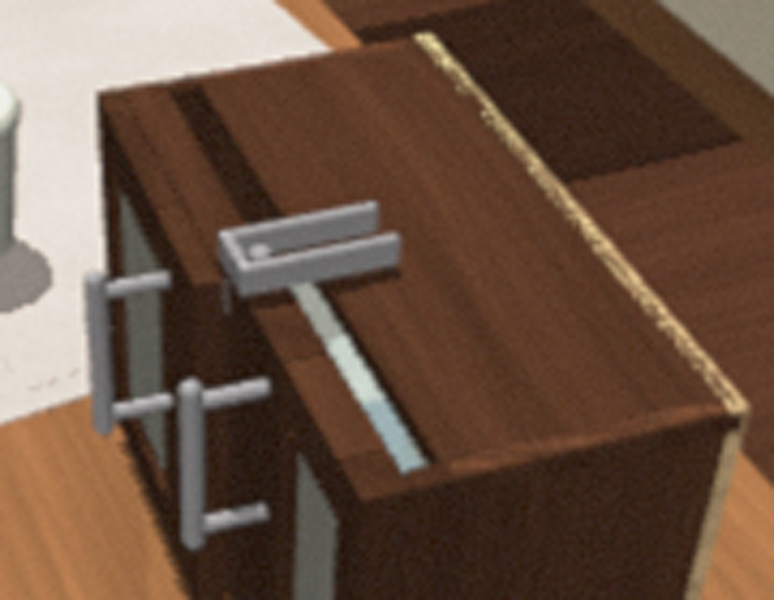

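View pics/top0c.png

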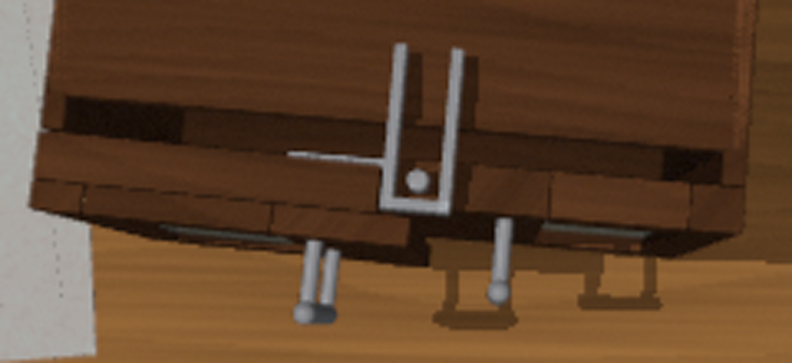

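The enlarged crops show these points, in full-picture pixels (side / top):
- Active bar top: (292.6,154.2) / (262.4,229.8)
- Passive bar top: (314.2,179.8) / (320.9,223.5)
- Loop front corners: (321,145) and (326,152) / (286,198.6) and (306,199.2)
- Cabinet front corners: left (293.3,111.7) / (179.7,197.7), right (354.9,206.7) / (394.8,205.3)

```bash
cat > h.py <<'E'
from workcell import bot
import numpy as np, cv2
from scipy.spatial.transform import Rotation as Ro
def P(n):
    i=bot.camera_info(n);return i["intrinsics"]@np.c_[i["R"],i["t"]]
def tri(s,t):
    X=cv2.triangulatePoints(P("side"),P("top"),np.array(s,float).reshape(2,1),np.array(t,float).reshape(2,1))[:,0]
    X=X[:3]/X[3]; r=[(lambda p:p[:2]/p[2])(P(n)@np.r_[X,1])-u for n,u in(("side",s),("top",t))]
    return X.round(1),np.round(r,1).ravel()
def atz(n,u,z):
    p=P(n);A=np.c_[p[:,:2],-np.r_[u,1]];return np.linalg.solve(A,-(p[:,2]*z+p[:,3]))[:2].round(1)
E
python3 - <<'E'
from h import *
for n,s,t in [("abar",(292.6,154.2),(262.4,229.8)),("pbar",(314.2,179.8),(320.9,223.5)),("kL",(321.2,145.1),(286,198.6)),("kR",(325.8,151.8),(306.1,199.2)),("pin",(330,148.8),(296.7,189.5)),("cL",(293.3,111.7),(179.7,197.7)),("cR",(354.9,206.7),(394.8,205.3))]: print(n,*tri(s,t))
for z,u in((222,(262.4,229.8)),(222,(320.9,223.5)),(257,(286,198.6)),(257,(306.1,199.2)),(240,(179.7,197.7)),(240,(394.8,205.3))):print(z,atz("top",u,z))
E
```

```text
abar [584.7 105.9 221.7] [-0.5  0.   0.2 -0.7]
pbar [596.2  15.2 221.5] [-0.3  0.   0.2 -0.4]
kL [631.4  67.8 256.2] [-0.6  0.   0.3 -0.7]
kR [629.8  38.3 260.9] [-0.  0.  0. -0.]
pin [644.5  52.9 253.9] [-0.  0.  0. -0.]
cL [630.7 231.1 239.6] [-0.6  0.   0.3 -0.8]
cR [625.8 -96.3 240.2] [-0.3  0.   0.2 -0.4]
222 [583.7 106.2]
222 [595.5  15.4]
257 [630.3  68.2]
257 [630.1  38.4]
240 [629.4 231.3]
240 [625.2 -96.1]
```

Run:
```python
from h import *
print("bL",tri((367.7,98.2),(194,82)),"bR",tri((442.6,186.1),(402,98)))
c=lambda u,v:(170+u/3.3,135+v/3.3)
for n,z,u,v in [("slotL",240,65,97),("slotR",240,722,152),("slotR2",240,745,150),("drL",240,40,130),("drR",240,745,185),("nL",240,32,207),("nR",240,742,232),("seamL",240,85,185),("seamM",240,272,207),("actR",240,410,217),("actR2",240,405,245),("pasL",240,470,210),("pasR",240,690,230),
 ("kl0",257,402,45),("kl1",257,385,205),("kr0",257,458,48),("kr1",257,447,208),("plateedge",240,290,153),("plateedge2",240,380,162)]: print(n,atz("top",c(u,v),z))
p=P("top");print("nadir crop",[((p@[x,y,z,1])[:2]/(p@[x,y,z,1])[2]-[170,135])*3.3 for x,y,z in((630,231,0),(626,-96,0))])
im=bot.read_camera("top");cv2.imwrite("pics/top1.png",cv2.resize(cv2.convertScaleAbs(im[140:225,170:300],alpha=2.2,beta=20),(780,510),interpolation=2))
```

```text
bL (array([810.8, 219. , 241. ]), array([ 0.2, -0. , -0.1,  0.3])) bR (array([ 793.5, -106.9,  238.8]), array([ 0.2, -0. , -0.1,  0.2]))
slotL [681.  218.9]
slotR [662.2 -86.8]
slotR2 [663.3 -97.5]
drL [665.3 229.7]
drR [647.  -97.5]
nL [629.4 231.3]
nR [625.2 -96.2]
seamL [640.1 207.4]
seamM [631.9 120.7]
actR [628.7  56.9]
actR2 [615.7  58.8]
pasL [632.5  29.3]
pasR [625.6 -72.3]
kl0 [705.6  61.7]
kl1 [632.5  67.2]
kr0 [704.8  36.3]
kr1 [631.8  39.4]
plateedge [657.1 113.3]
plateedge2 [653.9  71.5]
nadir crop [array([160.43181655, 238.66709605]), array([669.48954495, 256.43295917])]
```

View pics/top1.png

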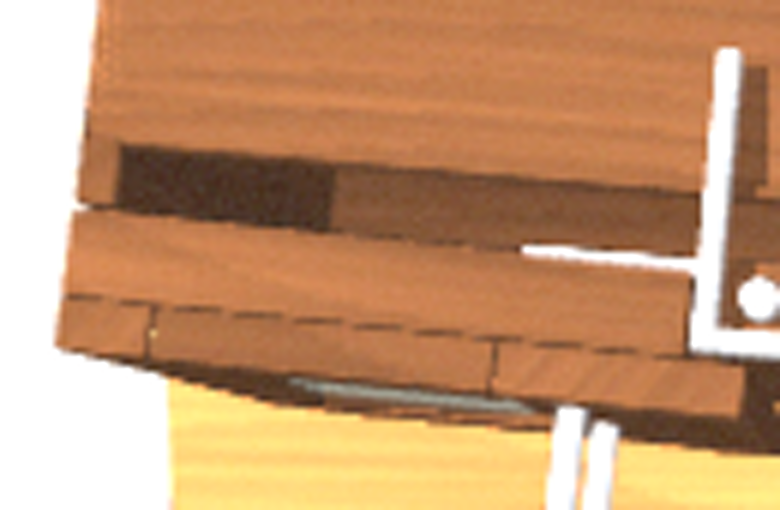

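The line of the door fronts and the back edge give a cabinet yaw of about 0.053 rad, and the active door is about 0.027 ajar. The hinge is at about (668,232), the bar at (584.5,106) and the plate at about (648,95,215). Next I'll write a small planner that turns targets into rows.

```bash
cat >> h.py <<'E'
def rows(wps, hand, start=None):
    """wps: (x,y,z_tcp,heading deg of tool x, tool down); one row each. prints rounded rows from measured pose"""
    s=bot.state(); p=s["ee_pos"].copy(); R=Ro.from_quat(s["tool_rot"])
    if start is not None: p,R=start
    out=[]
    for w in wps:
        d=R.inv().apply(np.array(w[:3])-p)/25
        T=Ro.from_euler("z",w[3],degrees=True)*Ro.from_euler("x",180,degrees=True)
        r=np.degrees((R.inv()*T).as_rotvec())/5
        row=np.r_[np.clip(d,-1,1),np.clip(r,-1,1)].round(2)
        p=p+R.apply(row[:3]*25); R=R*Ro.from_rotvec(np.radians(row[3:]*5)); out.append([*map(float,row+0.0),hand])
    for i in range(0,len(out),5): print(str(out[i:i+5]).replace(" ",""))
    print("end",p.round(1),(R.as_euler("zyx",degrees=True)).round(1)); return p,R
def lin(a,b,n): return [np.array(a)+(np.array(b)-a)*(k+1)/n for k in range(n)]
def head():
    s=bot.state();R=Ro.from_quat(s["tool_rot"]).as_matrix();return [*s["ee_pos"],np.degrees(np.arctan2(R[1,0],R[0,0]))]
E
python3 - <<'E'
from h import *
c=head();print(np.round(c,1))
i=bot.camera_info("top");print("cam",-i["R"].T@i["t"])
print("plate",atz("top",(170+290/3.3,135+153/3.3),215),"cup",atz("top",(80,214),90))
# heading so that tool y along -(0.08,1): tool y=(sin a,-cos a) -> a=-4.6
rows(lin(c,[560,130,412,-4.6],25),1)
E
```

```text
[230.5 580.8 403.9 -21.7]
cam [580.8480694   20.76814222 847.19934588]
plate [660.3 117.1] cup [606.2 470. ]
[[0.76,0.48,-0.01,0.02,0.0,-0.14,1],[0.75,0.48,-0.02,0.0,0.0,-0.13,1],[0.74,0.49,-0.01,0.0,0.0,-0.14,1],[0.74,0.51,-0.01,0.0,0.0,-0.14,1],[0.73,0.51,-0.01,0.0,0.0,-0.13,1]]
[[0.73,0.52,-0.02,0.0,0.0,-0.14,1],[0.72,0.53,-0.01,0.0,0.0,-0.13,1],[0.71,0.53,-0.01,0.0,0.0,-0.14,1],[0.71,0.55,-0.02,0.0,0.0,-0.14,1],[0.7,0.55,-0.01,0.0,0.0,-0.13,1]]
[[0.7,0.57,-0.01,0.0,0.0,-0.14,1],[0.68,0.57,-0.01,0.0,0.0,-0.14,1],[0.68,0.58,-0.02,0.0,0.0,-0.13,1],[0.68,0.58,-0.01,0.0,0.0,-0.14,1],[0.67,0.6,-0.01,0.0,0.0,-0.14,1]]
[[0.66,0.6,-0.02,0.0,0.0,-0.13,1],[0.65,0.61,-0.01,0.0,0.0,-0.14,1],[0.64,0.62,-0.01,0.0,0.0,-0.14,1],[0.64,0.62,-0.02,0.0,0.0,-0.13,1],[0.63,0.64,-0.01,0.0,0.0,-0.14,1]]
[[0.62,0.64,-0.01,0.0,0.0,-0.13,1],[0.62,0.65,-0.01,0.0,0.0,-0.14,1],[0.61,0.65,-0.02,0.0,0.0,-0.14,1],[0.6,0.66,-0.01,0.0,0.0,-0.13,1],[0.59,0.67,-0.01,0.0,0.0,-0.14,1]]
end [560.1 130.1 411.9] [   4.6    0.  -180. ]
```

Request:
step_arm(
  series=[
    [0.76,0.48,-0.02,0,0,-0.14,1],
    [0.75,0.48,-0.02,0,0,-0.14,1],
    [0.74,0.49,-0.02,0,0,-0.14,1],
    [0.74,0.51,-0.02,0,0,-0.14,1],
    [0.73,0.51,-0.02,0,0,-0.14,1],
  ],
)

```text
time_s: 0.57
ee_pos: [296.8, 489.8, 406.8]
tool_rot: [0.988, -0.157, -0.0, 0.0]
force: [0.6, 0.3, -0.4]
opening: 85.2
grasp_force: 0.0
```

Request:
step_arm(
  series=[
    [0.73,0.52,-0.02,0,0,-0.14,1],
    [0.72,0.53,-0.02,0,0,-0.14,1],
    [0.71,0.53,-0.02,0,0,-0.14,1],
    [0.71,0.55,-0.02,0,0,-0.14,1],
    [0.7,0.55,-0.02,0,0,-0.14,1],
  ],
)

```text
time_s: 0.98
ee_pos: [363.0, 399.8, 409.5]
tool_rot: [0.992, -0.127, -0.0, 0.0]
force: [0.0, -0.4, 0.0]
opening: 85.2
grasp_force: 0.0
```

Request:
step_arm(
  series=[
    [0.7,0.57,-0.01,0,0,-0.14,1],
    [0.68,0.57,-0.01,0,0,-0.14,1],
    [0.68,0.58,-0.02,0,0,-0.14,1],
    [0.68,0.58,-0.01,0,0,-0.14,1],
    [0.67,0.6,-0.01,0,0,-0.14,1],
  ],
)

```text
time_s: 1.4
ee_pos: [429.4, 309.8, 411.0]
tool_rot: [0.995, -0.097, -0.0, 0.0]
force: [0.3, 0.2, 0.2]
opening: 85.3
grasp_force: 0.0
```

Request:
step_arm(
  series=[
    [0.66,0.6,-0.01,0,0,-0.13,1],
    [0.65,0.61,-0.01,0,0,-0.13,1],
    [0.64,0.62,-0.01,0,0,-0.13,1],
    [0.64,0.62,-0.01,0,0,-0.13,1],
    [0.63,0.64,-0.01,0,0,-0.13,1],
  ],
)

```text
time_s: 1.82
ee_pos: [495.5, 219.9, 412.2]
tool_rot: [0.998, -0.069, -0.0, 0.0]
force: [0.7, 0.7, 0.8]
opening: 85.2
grasp_force: 0.0
```

Request:
step_arm(
  series=[
    [0.62,0.64,-0.01,0,0,-0.13,1],
    [0.62,0.65,-0.01,0,0,-0.13,1],
    [0.61,0.65,-0.01,0,0,-0.13,1],
    [0.6,0.66,-0.01,0,0,-0.13,1],
    [0.59,0.67,-0.01,0,0,-0.13,1],
  ],
)

```text
time_s: 2.23
ee_pos: [561.6, 129.9, 413.4]
tool_rot: [0.999, -0.04, -0.0, 0.0]
force: [0.6, 1.2, -0.2]
opening: 85.4
grasp_force: 0.0
```

Request:
step_arm(
  series=[
    [0,0,0,0,0,0,1],
    [0,0,0,0,0,0,1],
    [0,0,0,0,0,0,1],
    [0,0,0,0,0,0,1],
    [0,0,0,0,0,0,1],
  ],
)

```text
time_s: 2.65
ee_pos: [560.7, 131.6, 413.8]
tool_rot: [0.999, -0.04, -0.0, -0.0]
force: [0.2, -0.1, -0.1]
opening: 85.6
grasp_force: 0.0
```

Run:
```python
from h import *
c=head();print(np.round(c,1),bot.state()["time_s"])
B=[584.5,106]
rows(lin(c,[*B,412,-4.6],3)+lin([*B,412,-4.6],[*B,360,-4.6],5)+[[*B,360,-4.6]]*2,1)
```

```text
[560.7 131.6 413.8  -4.6] 2.65
[[0.34,0.32,0.02,0.0,0.0,0.0,1],[0.35,0.31,0.03,0.0,0.0,0.0,1],[0.34,0.32,0.02,0.0,0.0,0.0,1],[0.0,0.0,0.42,0.0,0.0,0.0,1],[0.0,0.0,0.41,0.0,0.0,0.0,1]]
[[0.0,0.0,0.42,0.0,0.0,0.0,1],[0.0,0.0,0.42,0.0,0.0,0.0,1],[0.0,0.0,0.41,0.0,0.0,0.0,1],[0.0,0.0,0.0,0.0,0.0,0.0,1],[0.0,0.0,0.0,0.0,0.0,0.0,1]]
end [584.5 105.9 360. ] [   4.6   -0.  -180. ]
```

Request:
step_arm(
  series=[
    [0.34,0.32,0.02,0,0,0,1],
    [0.35,0.31,0.03,0,0,0,1],
    [0.34,0.32,0.02,0,0,0,1],
    [0,0,0.42,0,0,0,1],
    [0,0,0.41,0,0,0,1],
  ],
)

```text
time_s: 3.07
ee_pos: [585.5, 104.4, 390.4]
tool_rot: [0.999, -0.041, 0.0, -0.0]
force: [-0.1, 0.1, 0.4]
opening: 85.5
grasp_force: 0.0
```

Request:
step_arm(
  series=[
    [0,0,0.42,0,0,0,1],
    [0,0,0.42,0,0,0,1],
    [0,0,0.41,0,0,0,1],
    [0,0,0,0,0,0,1],
    [0,0,0,0,0,0,1],
  ],
)

```text
time_s: 3.48
ee_pos: [584.8, 105.3, 359.0]
tool_rot: [0.999, -0.04, -0.001, 0.001]
force: [-0.0, 0.5, 0.4]
opening: 85.6
grasp_force: 0.0
```

Run:
```python
from h import *
print(np.round(head(),1))
a=bot.read_camera("side")[60:240,230:400];b=bot.read_camera("top")[130:250,190:360]
cv2.imwrite("pics/g.png",np.hstack([cv2.resize(a,(400,424),interpolation=2),cv2.resize(cv2.copyMakeBorder(b,30,30,0,0,0),(400,424),interpolation=2)]))
```

```text
[584.8 105.3 359.   -4.6]
```

View pics/g.png

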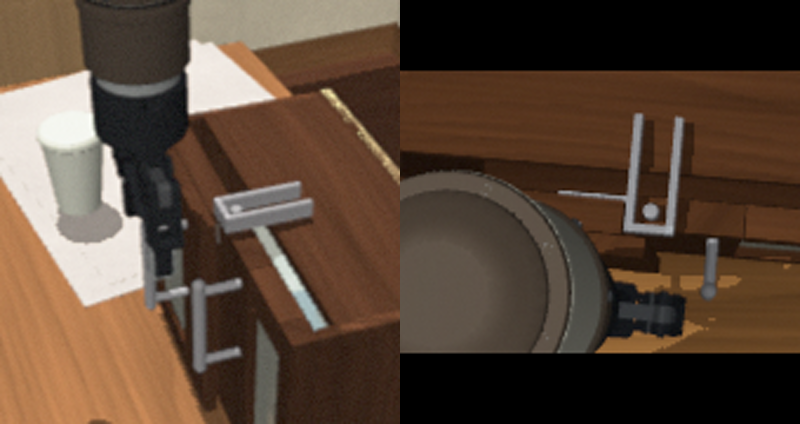

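The gripper now straddles the active bar: the side crop shows the near finger at (165,230), in front of the bar at (150,270). The passive bar is clear. Closing.

Request:
step_arm(
  series=[
    [0,0,0,0,0,0,0],
    [0,0,0,0,0,0,0],
    [0,0,0,0,0,0,0],
    [0,0,0,0,0,0,0],
    [0,0,0,0,0,0,0],
  ],
)

```text
time_s: 4.0
ee_pos: [584.9, 105.2, 360.2]
tool_rot: [0.999, -0.041, 0.0, -0.0]
force: [-0.5, -1.5, 0.1]
opening: 25.8
grasp_force: 0.0
```

Request:
step_arm(
  series=[
    [0,0,0,0,0,0,0],
    [0,0,0,0,0,0,0],
    [0,0,0,0,0,0,0],
    [0,0,0,0,0,0,0],
    [0,0,0,0,0,0,0],
  ],
)

```text
time_s: 4.42
ee_pos: [586.1, 106.5, 360.4]
tool_rot: [0.999, -0.04, 0.003, -0.002]
force: [3.7, 4.6, -1.5]
opening: 9.3
grasp_force: 58.4
```

Run:
```python
from h import *
s=bot.state();c=head();print(np.round(c,2),s["opening"],s["grasp_force"],s["force"])
H=np.array([668,232]);v=np.array(c[:2])-H;print(np.linalg.norm(v))
w=[];N=30;ang=75
for k in range(1,N+1):
    t=-np.radians(ang*k/N);M=np.array([[np.cos(t),-np.sin(t)],[np.sin(t),np.cos(t)]])
    w.append([*(H+M@v),c[2],c[3]-ang*k/N])
rows(w,0)
```

```text
[586.1  106.53 360.4   -4.62] 9.288191813304536 58.41123640537262 [ 3.6884199   4.59656832 -1.53861875]
149.83705782236956
[[-0.23,-0.13,0.0,-0.05,-0.06,0.5,0],[-0.22,-0.13,0.0,0.0,0.0,0.5,0],[-0.23,-0.13,0.0,0.0,0.0,0.5,0],[-0.23,-0.13,0.0,0.0,0.0,0.5,0],[-0.22,-0.13,0.0,0.0,0.0,0.5,0]]
[[-0.23,-0.13,0.0,0.0,0.0,0.5,0],[-0.23,-0.13,0.0,0.0,0.0,0.5,0],[-0.23,-0.13,0.0,0.0,0.0,0.5,0],[-0.22,-0.13,0.0,0.0,0.0,0.5,0],[-0.23,-0.13,0.0,0.0,0.0,0.5,0]]
[[-0.23,-0.13,0.0,0.0,0.0,0.5,0],[-0.22,-0.13,0.0,0.0,0.0,0.5,0],[-0.23,-0.13,0.0,0.0,0.0,0.5,0],[-0.23,-0.13,0.0,0.0,0.0,0.5,0],[-0.22,-0.13,0.0,0.0,0.0,0.5,0]]
[[-0.23,-0.13,0.0,0.0,0.0,0.5,0],[-0.23,-0.13,0.0,0.0,0.0,0.5,0],[-0.22,-0.13,0.0,0.0,0.0,0.5,0],[-0.23,-0.13,0.0,0.0,0.0,0.5,0],[-0.23,-0.13,0.0,0.0,0.0,0.5,0]]
[[-0.23,-0.13,0.0,0.0,0.0,0.5,0],[-0.22,-0.13,0.0,0.0,0.0,0.5,0],[-0.23,-0.13,0.0,0.0,0.0,0.5,0],[-0.23,-0.13,0.0,0.0,0.0,0.5,0],[-0.22,-0.13,0.0,0.0,0.0,0.5,0]]
[[-0.23,-0.13,0.0,0.0,0.0,0.5,0],[-0.23,-0.13,0.0,0.0,0.0,0.5,0],[-0.22,-0.13,0.0,0.0,0.0,0.5,0],[-0.23,-0.13,0.0,0.0,0.0,0.5,0],[-0.23,-0.13,0.0,0.0,0.0,0.5,0]]
end [525.7 278.8 360.3] [ 79.6  -0.  180. ]
```

Request:
step_arm(
  series=[
    [-0.23,-0.13,0,0,0,0.5,0],
    [-0.22,-0.13,0,0,0,0.5,0],
    [-0.23,-0.13,0,0,0,0.5,0],
    [-0.23,-0.13,0,0,0,0.5,0],
    [-0.22,-0.13,0,0,0,0.5,0],
  ],
)

```text
time_s: 4.83
ee_pos: [560.8, 127.1, 360.4]
tool_rot: [0.989, -0.15, 0.002, -0.002]
force: [4.8, 3.9, -2.2]
opening: 9.2
grasp_force: 58.4
```

Request:
step_arm(
  series=[
    [-0.23,-0.13,0,0,0,0.5,0],
    [-0.23,-0.13,0,0,0,0.5,0],
    [-0.23,-0.13,0,0,0,0.5,0],
    [-0.22,-0.13,0,0,0,0.5,0],
    [-0.23,-0.13,0,0,0,0.5,0],
  ],
)

```text
time_s: 5.25
ee_pos: [540.5, 152.6, 360.4]
tool_rot: [0.967, -0.257, 0.002, -0.002]
force: [4.2, 1.7, -2.8]
opening: 9.3
grasp_force: 58.4
```

Forces are low, so I'll carry on.

Request:
step_arm(
  series=[
    [-0.23,-0.13,0,0,0,0.5,0],
    [-0.22,-0.13,0,0,0,0.5,0],
    [-0.23,-0.13,0,0,0,0.5,0],
    [-0.23,-0.13,0,0,0,0.5,0],
    [-0.22,-0.13,0,0,0,0.5,0],
  ],
)

```text
time_s: 5.67
ee_pos: [526.5, 181.8, 360.4]
tool_rot: [0.933, -0.36, 0.002, -0.001]
force: [4.5, 0.3, -1.7]
opening: 9.1
grasp_force: 58.5
```

Request:
step_arm(
  series=[
    [-0.23,-0.13,0,0,0,0.5,0],
    [-0.23,-0.13,0,0,0,0.5,0],
    [-0.22,-0.13,0,0,0,0.5,0],
    [-0.23,-0.13,0,0,0,0.5,0],
    [-0.23,-0.13,0,0,0,0.5,0],
  ],
)

```text
time_s: 6.08
ee_pos: [519.0, 213.4, 360.4]
tool_rot: [0.888, -0.46, 0.001, -0.001]
force: [3.5, 0.0, -1.8]
opening: 9.2
grasp_force: 58.5
```

Request:
step_arm(
  series=[
    [-0.23,-0.13,0,0,0,0.5,0],
    [-0.22,-0.13,0,0,0,0.5,0],
    [-0.23,-0.13,0,0,0,0.5,0],
    [-0.23,-0.13,0,0,0,0.5,0],
    [-0.22,-0.13,0,0,0,0.5,0],
  ],
)

```text
time_s: 6.5
ee_pos: [518.5, 245.6, 360.4]
tool_rot: [0.833, -0.554, 0.001, -0.001]
force: [2.4, -1.6, 0.1]
opening: 9.1
grasp_force: 58.6
```

Request:
step_arm(
  series=[
    [-0.23,-0.13,0,0,0,0.5,0],
    [-0.23,-0.13,0,0,0,0.5,0],
    [-0.22,-0.13,0,0,0,0.5,0],
    [-0.23,-0.13,0,0,0,0.5,0],
    [-0.23,-0.13,0,0,0,0.5,0],
  ],
)

```text
time_s: 6.92
ee_pos: [525.0, 277.5, 360.4]
tool_rot: [0.767, -0.641, 0.001, -0.0]
force: [1.6, -2.1, 1.0]
opening: 9.1
grasp_force: 58.7
```

Request:
step_arm(
  series=[
    [0,0,0,0,0,0,0],
    [0,0,0,0,0,0,0],
    [0,0,0,0,0,0,0.2],
    [0,0,0,0,0,0,0.5],
    [0,0,0,0,0,0,0.5],
  ],
)

```text
time_s: 7.33
ee_pos: [524.3, 277.1, 359.7]
tool_rot: [0.768, -0.64, -0.0, 0.0]
force: [0.4, -1.0, 0.1]
opening: 40.3
grasp_force: 0.0
```

Request:
step_arm(
  series=[
    [0,0,0,0,0,0,0.5],
    [0,0,0,0,0,0,0.5],
    [0,0,0,0,0,0,0.5],
    [0,0,0,0,0,0,0.5],
    [0,0,0,0,0,0,0.5],
  ],
)

```text
time_s: 7.75
ee_pos: [524.6, 277.4, 360.0]
tool_rot: [0.768, -0.64, -0.0, 0.0]
force: [0.6, 0.7, -0.3]
opening: 42.5
grasp_force: 0.0
```

Run:
```python
from h import *
c=head();print(np.round(c,1))
u=[*c[:2],445,c[3]];t=[644,99,445,-93]
rows(lin(c,u,5)+lin(u,t,13)+[t]*2,0)
```

```text
[524.6 277.4 360.  -79.6]
[[0.0,0.0,-0.68,0.0,0.0,0.0,0],[0.0,0.0,-0.68,0.0,0.0,0.0,0],[0.0,0.0,-0.68,0.0,0.0,0.0,0],[0.0,0.0,-0.68,0.0,0.0,0.0,0],[0.0,0.0,-0.68,0.0,0.0,0.0,0]]
[[0.61,-0.26,0.0,0.0,0.0,0.21,0],[0.6,-0.28,0.0,0.0,0.0,0.2,0],[0.59,-0.28,0.0,0.0,0.0,0.21,0],[0.59,-0.3,0.0,0.0,0.0,0.2,0],[0.59,-0.3,0.0,0.0,0.0,0.21,0]]
[[0.58,-0.32,0.0,0.0,0.0,0.2,0],[0.58,-0.32,0.0,0.0,0.0,0.21,0],[0.56,-0.34,0.0,0.0,0.0,0.2,0],[0.57,-0.35,0.0,0.0,0.0,0.21,0],[0.55,-0.35,0.0,0.0,0.0,0.2,0]]
[[0.55,-0.37,0.0,0.0,0.0,0.21,0],[0.54,-0.38,0.0,0.0,0.0,0.21,0],[0.54,-0.38,0.0,0.0,0.0,0.2,0],[0.0,0.0,0.0,0.0,0.0,0.0,0],[0.0,0.0,0.0,0.0,0.0,0.0,0]]
end [643.9  99.  444.9] [  93.   -0. -180.]
```

Keep the hand half open while rising, then shut it.

Request:
step_arm(
  series=[
    [0,0,-0.68,0,0,0,0.5],
    [0,0,-0.68,0,0,0,0.5],
    [0,0,-0.68,0,0,0,0.5],
    [0,0,-0.68,0,0,0,0.5],
    [0,0,-0.68,0,0,0,0.5],
  ],
)

```text
time_s: 8.17
ee_pos: [524.5, 277.4, 445.8]
tool_rot: [0.768, -0.64, -0.0, 0.0]
force: [0.6, 0.3, -0.6]
opening: 42.4
grasp_force: 0.0
```

Request:
step_arm(
  series=[
    [0.61,-0.26,0,0,0,0.21,0],
    [0.6,-0.28,0,0,0,0.2,0],
    [0.59,-0.28,0,0,0,0.21,0],
    [0.59,-0.3,0,0,0,0.2,0],
    [0.59,-0.3,0,0,0,0.21,0],
  ],
)

```text
time_s: 8.58
ee_pos: [570.8, 208.2, 445.0]
tool_rot: [0.738, -0.674, -0.0, -0.0]
force: [0.6, 0.1, 0.5]
opening: 0.0
grasp_force: 0.0
```

Run:
```python
from h import *
print(np.round(head(),1))
a=bot.read_camera("side")[60:240,200:400];b=bot.read_camera("top")[110:260,170:340]
cv2.imwrite("pics/o.png",np.hstack([cv2.resize(a,(400,360),interpolation=2),cv2.resize(cv2.copyMakeBorder(cv2.convertScaleAbs(b,alpha=1.7),2,1,0,0,0),(400,360),interpolation=2)]))
```

```text
[570.8 208.2 445.  -84.8]
```

View pics/o.png

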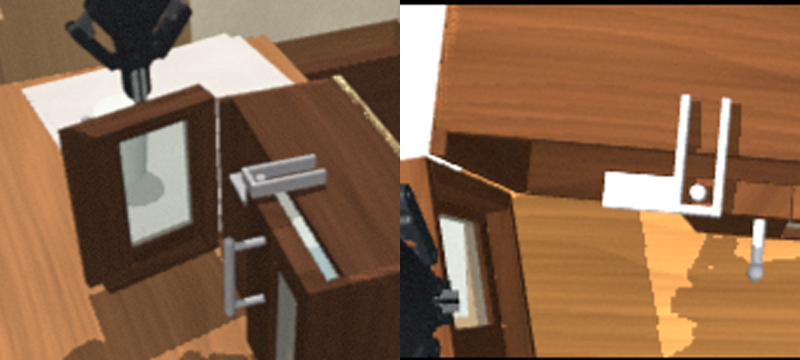

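The door stands wide open at the left, and the plate is uncovered. Its left edge runs (256.3,181.1)–(256.3,195.5) in the full top picture, next to the loop at (298,185). I'll check the plate position with these.

Run:
```python
from h import *
for v in(181.1,195.5):print(atz("top",(256.3,v),215))
print(np.round(head(),1))
c=head();t=[645,99,445,-93]
rows(lin(c,t,8)+[t]*2+lin(t,[645,99,392,-93],5),0)
```

```text
[660.7 119.6]
[637.6 118.8]
[571.3 207.3 444.8 -85. ]
[[0.57,-0.32,0.0,0.0,0.0,0.2,0],[0.57,-0.33,0.0,0.0,0.0,0.2,0],[0.56,-0.34,0.0,0.0,0.0,0.2,0],[0.55,-0.35,0.0,0.0,0.0,0.2,0],[0.55,-0.35,-0.01,0.0,0.0,0.21,0]]
[[0.54,-0.37,0.0,0.0,0.0,0.2,0],[0.54,-0.38,0.0,0.0,0.0,0.2,0],[0.52,-0.39,0.0,0.0,0.0,0.2,0],[0.0,0.0,0.0,0.0,0.0,0.0,0],[0.0,0.0,0.0,0.0,0.0,0.0,0]]
[[0.0,0.0,0.43,0.0,0.0,0.0,0],[0.0,0.0,0.42,0.0,0.0,0.0,0],[0.0,0.0,0.42,0.0,0.0,0.0,0],[0.0,0.0,0.43,0.0,0.0,0.0,0],[0.0,0.0,0.42,0.0,0.0,0.0,0]]
end [645.1  99.1 392. ] [ 93.  -0. 180.]
```

Request:
step_arm(
  series=[
    [0.57,-0.32,0,0,0,0.2,0],
    [0.57,-0.33,0,0,0,0.2,0],
    [0.56,-0.34,0,0,0,0.2,0],
    [0.55,-0.35,0,0,0,0.2,0],
    [0.55,-0.35,0,0,0,0.2,0],
  ],
)

```text
time_s: 9.1
ee_pos: [616.7, 141.3, 444.9]
tool_rot: [0.708, -0.706, -0.0, -0.0]
force: [-0.2, -0.4, 0.3]
opening: 0.3
grasp_force: 0.0
```

Request:
step_arm(
  series=[
    [0.54,-0.37,0,0,0,0.2,0],
    [0.54,-0.38,0,0,0,0.2,0],
    [0.52,-0.39,0,0,0,0.2,0],
    [0,0,0,0,0,0,0],
    [0,0,0,0,0,0,0],
  ],
)

```text
time_s: 9.52
ee_pos: [644.6, 100.8, 444.5]
tool_rot: [-0.689, 0.724, 0.0, -0.0]
force: [-0.5, -0.8, 0.4]
opening: 0.2
grasp_force: 0.0
```

Request:
step_arm(
  series=[
    [0,0,0.43,0,0,0,0],
    [0,0,0.42,0,0,0,0],
    [0,0,0.42,0,0,0,0],
    [0,0,0.43,0,0,0,0],
    [0,0,0.42,0,0,0,0],
  ],
)

```text
time_s: 9.93
ee_pos: [644.2, 101.3, 390.2]
tool_rot: [-0.69, 0.724, 0.0, -0.001]
force: [0.0, 0.2, 0.5]
opening: -0.3
grasp_force: 0.0
```

Run:
```python
from h import *
print(np.round(head(),1))
a=bot.read_camera("side")[80:200,260:400]
cv2.imwrite("pics/p.png",cv2.resize(a,(700,600),interpolation=2))
```

```text
[644.2 101.3 390.2 -92.8]
```

View pics/p.png

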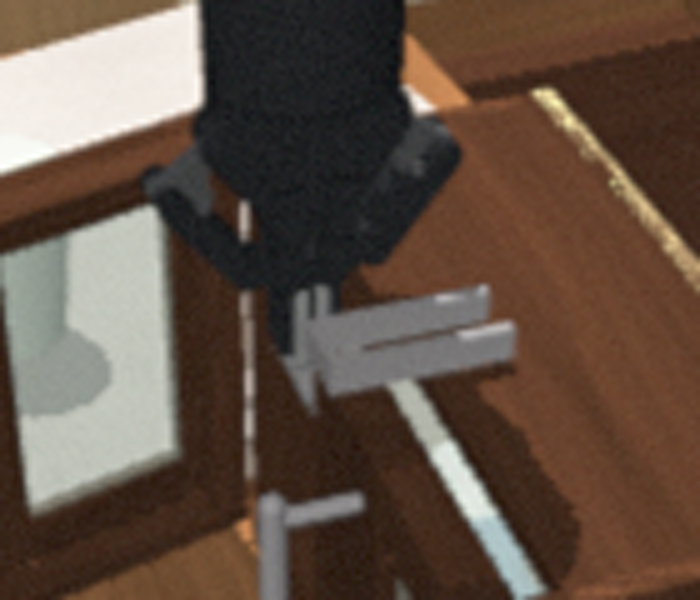

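The closed tips stand just above the plate at (300,375) and are clear of the loop. Pressing gently now.

Request:
step_arm(
  series=[
    [0.04,0,0.08,0,0,0,0],
    [0.04,0,0.08,0,0,0,0],
    [0,0,0.08,0,0,0,0],
    [0,0,0.08,0,0,0,0],
    [0,0,0.08,0,0,0,0],
  ],
)

```text
time_s: 10.4
ee_pos: [644.6, 98.8, 382.8]
tool_rot: [-0.69, 0.724, -0.001, 0.001]
force: [-1.0, 0.1, 2.7]
opening: 0.4
grasp_force: 1.0
```

Request:
step_arm(
  series=[
    [0,0,0.05,0,0,0,0],
    [0,0,0.05,0,0,0,0],
    [0,0,0.05,0,0,0,0],
    [0,0,0.05,0,0,0,0],
    [0,0,0.04,0,0,0,0],
  ],
)

```text
time_s: 10.82
ee_pos: [644.6, 98.8, 376.0]
tool_rot: [-0.69, 0.724, -0.0, 0.0]
force: [0.6, -1.4, 1.7]
opening: 0.1
grasp_force: 1.0
```

Request:
step_arm(
  series=[
    [0,0,0.04,0,0,0,0],
    [0,0,0.04,0,0,0,0],
    [0,0,0.04,0,0,0,0],
    [0,0,0.04,0,0,0,0],
    [0,0,0,0,0,0,0],
  ],
)

```text
time_s: 11.23
ee_pos: [644.4, 98.8, 371.6]
tool_rot: [-0.69, 0.724, 0.0, -0.0]
force: [0.8, -0.2, 0.4]
opening: 0.2
grasp_force: 0.5
```

Request:
step_arm(
  series=[
    [0,0,0.02,0,0,0,0],
    [0,0,0.02,0,0,0,0],
    [0,0,0.02,0,0,0,0],
    [0,0,0.02,0,0,0,0],
    [0,0,0,0,0,0,0],
  ],
)

```text
time_s: 11.65
ee_pos: [644.5, 98.9, 370.5]
tool_rot: [-0.69, 0.724, -0.0, 0.0]
force: [-0.6, -0.4, 5.2]
opening: 0.1
grasp_force: 2.1
```

Request:
step_arm(
  series=[
    [0,0,0.02,0,0,0,0],
    [0,0,0.02,0,0,0,0],
    [0,0,0.02,0,0,0,0],
    [0,0,0,0,0,0,0],
    [0,0,0,0,0,0,0],
  ],
)

```text
time_s: 12.07
ee_pos: [644.6, 98.9, 370.4]
tool_rot: [-0.69, 0.724, -0.001, 0.001]
force: [-1.5, -0.6, 7.4]
opening: -0.3
grasp_force: 4.0
```

The tool has stopped descending while the force rises, at the expected height of 370: the bolt is on its stop. Retracting.

Request:
step_arm(
  series=[
    [0,0,-0.2,0,0,0,0],
    [0,0,-0.6,0,0,0,0],
    [0,0,-0.8,0,0,0,0],
    [0,0,-0.8,0,0,0,0],
    [0,0,-0.8,0,0,0,0],
  ],
)

```text
time_s: 12.48
ee_pos: [644.3, 99.1, 448.0]
tool_rot: [-0.69, 0.724, 0.001, -0.001]
force: [0.3, -0.3, 0.3]
opening: -0.2
grasp_force: 0.0
```

Request:
step_arm(
  series=[
    [0,0.8,-0.4,0,0,0,0],
    [0,0.8,0,0,0,0,0],
    [0,0.8,0,0,0,0,0],
    [0,0.8,0,0,0,0,0],
    [0,0.8,0,0,0,0,0],
  ],
)

```text
time_s: 12.9
ee_pos: [543.4, 103.8, 457.4]
tool_rot: [-0.69, 0.724, 0.001, -0.001]
force: [0.6, -0.1, 0.2]
opening: 0.4
grasp_force: 0.0
```

Request:
step_arm(
  series=[
    [0,0.8,0,0,0,0,0],
    [0,0.8,0,0,0,0,0],
    [0,0.4,0,0,0,0,0],
    [0,0,0,0,0,0,0],
    [0,0,0,0,0,0,0],
  ],
)

```text
time_s: 13.32
ee_pos: [494.7, 106.4, 458.6]
tool_rot: [-0.69, 0.724, -0.0, 0.0]
force: [-0.2, -0.1, 0.4]
opening: -0.2
grasp_force: 0.0
```

Run:
```python
from h import *
print(np.round(head(),1))
a=bot.read_camera("side")[80:240,200:400];b=bot.read_camera("top")[100:260,170:370]
cv2.imwrite("pics/e.png",np.hstack([cv2.resize(x,(400,320),interpolation=2) for x in(a,b)]))
```

```text
[494.7 106.4 458.6 -92.8]
```

View pics/e.png

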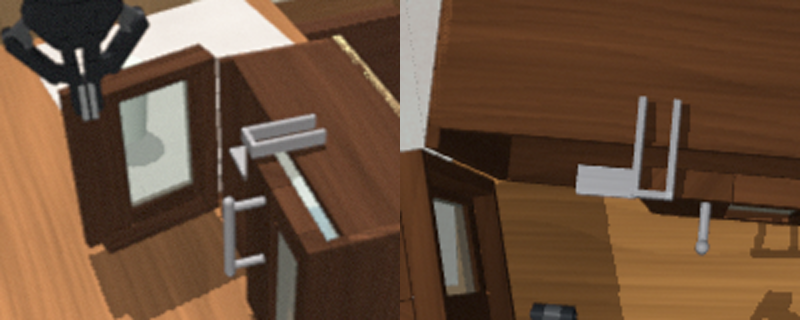

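The active door is wide open (left), the pin is gone from the loop at (655,150), and the plate at (605,180) sits lower. The gripper is in free air, so I'm handing in.

```bash
python3 -c "
from workcell import bot
print(bot.sign_off())"
```

```text
the job is handed in; nothing more can be done
None
```

The job is handed in at about 13 s: the active door stands wide open (swung about 75°), the flush bolt is pressed down to its stop, and the gripper touches nothing; no verdict came back.

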